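# Jog a red glass nugget out of the dispenser

### The job

Get the red glass nugget out of the two-well nugget dispenser: push the sprung lever all the way over towards the red nugget's side, hold it there for about a second until the nugget has dropped down into the front tray, then let the lever come back upright by itself; do not force it against its stop. Leave the blue nugget in its well and the marker pen and the white block where they are.

Things in the scene. Friction and masses are not known exactly. Their poses are not given: they have to be found in the camera images.
- dispenser: Nugget dispenser, blue and grey, fixed to the bench; base x -110 to +65 mm, y -80 to +80 mm, white deck top 93 mm high. Origin at bench level below the middle between its two wells; -x is its front (open tray), +y its left seen from the robot, z up. Lever over to one side opens only that side's well below (fully from 0.4 rad); upright, both are shut.
- tray (a point): Middle of the tray's floor, 6 mm above the bench, at x = -83 mm in the dispenser's frame. The tray is open above, 50 by 155 mm, with a lip 23 mm high; a metal slope under the wells leads down into it.
- lever_knob (a point): Centre of the black ball knob, 30 mm across, on top of the lever; upright it is at x = 0, y = 0, z = 182 mm in the dispenser's frame. Steel shaft below it 9 mm thick, 16 mm collar just under the knob; pivot 82 mm below the knob's centre. Apart from the lever and its rubber boot (105 mm), nothing on the dispenser is higher than the deck.
- jog_lever (a joint): Tilt of the lever, rad: 0 upright, positive when it leans to the dispenser's +y side, negative to -y; stops at +0.5 and -0.5. A spring centres it: about 5 N sideways at the knob holds it at the stop, falling in proportion to the tilt.
- red_nugget_centre (a point): Red glass nugget, 22 mm across, 9 mm thick; this point is its centre. Starts flat in either of the two square wells, 31 mm wide, open above, centred at x = 0, y = +40 or -40 mm in the dispenser's frame; it lies on a shutter 78 mm above the bench.
- blue_nugget_centre (a point): Blue glass nugget, 24 mm across, 10 mm thick; this point is its centre. Starts in the other well and stays there.
- marker_centre (a point): Cream and black marker pen, 124 mm long, 14 mm thick, lying on the bench beside the dispenser; its centre. Bystander.
- block_centre (a point): White block, 62 x 92 x 26 mm, lying on the bench beside the dispenser; its centre. Bystander.

How it is judged:
On the way:
1. the lever is held well over (more than 0.38 rad) while the red nugget lies dropped in the chute or tray and the blue one is still in its well ((value of joint jog_lever above 0.38 rad or value of joint jog_lever below -0.38 rad) and z of red_nugget_centre in the frame of dispenser between 0 and 0.05 m and x of red_nugget_centre in the frame of dispenser between -0.11 and 0.03 m and y of red_nugget_centre in the frame of dispenser between -0.078 and 0.078 m and z of blue_nugget_centre in the frame of dispenser between 0.074 and 0.095 m and x of blue_nugget_centre in the frame of dispenser between -0.02 and 0.02 m), for 0.2 s.
At the end, for the whole second after the job is handed in: The red nugget lies at rest in the dispenser's chute or tray (its centre less than 50 mm above the bench, inside the base's outline), the blue nugget is still in its well, and the lever has come back upright to within 0.06 rad (z of red_nugget_centre in the frame of dispenser between 0 and 0.05 m and x of red_nugget_centre in the frame of dispenser between -0.11 and 0.03 m and y of red_nugget_centre in the frame of dispenser between -0.078 and 0.078 m and z of blue_nugget_centre in the frame of dispenser between 0.074 and 0.095 m and x of blue_nugget_centre in the frame of dispenser between -0.02 and 0.02 m and value of joint jog_lever between -0.06 and 0.06 rad and linear speed of red_nugget below 0.02 m/s); the robot touches nothing.
It fails at once if the blue nugget leaves its well (not (z of blue_nugget_centre in the frame of dispenser between 0.074 and 0.095 m and x of blue_nugget_centre in the frame of dispenser between -0.02 and 0.02 m)).
It fails at once if the marker pen or the white block is shifted by more than 20 mm (distance of any of marker_centre, block_centre from where it was at the start of the episode above 0.02 m).
It fails at once if the lever is forced with more than 40 N (contact force between any of the arm, the fingers and jog_lever above 40 N).
It also fails if it takes over 38 s, if anything falls off the work surface, if the arm or the gripper's body presses on something with over 40 N, if the wrist force passes 120 N, or if a joint passes its speed limit or range.

### The arm

A 6-joint arm with a two-finger parallel gripper is mounted at the origin on a cart in front of the work surface, level with it; the furniture and walls round the work are solid. World frame = base frame: x ahead of the robot, y to its left, z up, the work surface at z = 0. Lengths are in m, angles in rad, forces in N, time in s.
With the tool pointing down it reaches from about 0.225 to 0.875 m from the base axis. Payload 3.4 kg.
Tool frame: the origin (TCP) lies midway between the tips of the shut fingers; the grasp point (between the pads) lies 19 mm behind it (manip.grip_point_offset is the distance from the TCP to the grasp point, in m); z points along the fingers, y is the line along which they close (so a half turn about z gives the same grasp; the last joint's range is limited). The gripper opens to 85 mm and grips with 20 to 120 N. Pads are 22 mm wide; open, the fingers measure 114 mm over their backs; the gripper's body (76 mm by 85 mm) begins 54 mm behind the grasp point. The pads swing forward as they close: fully open they stand 13 mm farther back than shut.
Start: joints at [-1.462, 0.276, 1.505, -0, 1.361, -0.121], TCP at [0.131, -0.56, 0.231] pointing down, gripper open.
Joint ranges: [-2.89, 2.89], [-0.75, 2.08], [0.22, 2.7], [-1.18, 4.32], [0.11, 2.71], [-2.7, 2.7]. Speed limits (rad/s): [2.57, 2.57, 3.14, 3.14, 3.14, 3.14].

### API

Orientations are given as a unit quaternion [w, x, y, z].
In Python, from rig import manip gives the robot as it stands.
- The arm moves only by the shell command python3 -m handwheel 'ROWS' [FORCE]. ROWS is JSON, a list of rows, each an object with "translation": the shift along the tool's x, y, z in m, a list of three; "angular": the turn, a rotation vector about the tool's x, y, z in degrees, a list of three; "hand": the closure, from 0 (fully open) to 1 (shut). A call has 1 to 10 rows; each row shifts and turns the commanded pose from where the row before left it, along the tool's axes as they then stand; what a row does not reach is not made up. A row lasts 1/12 s, in which the tool goes at most 41.7 mm and 7.16 degrees, less where a joint would pass 70% of its speed; a pose out of reach is approached as far as the arm can. A call with a gripper value outside its range is refused whole. The fingers move at their own pace and stop on an object; FORCE is the grip in N (left out, the last holds). Time passes only in rows, so rows that do not move let the fingers close. It gives the time, the measured TCP pose, the force, the opening and the grip force at its end, in the units of the state.
- manip.get_state(): the state, without advancing time (a new reading comes with each control period).
- manip.get_image(name): name is "scene" or "top" or "wrist"; returns the picture (400x640x3 uint8, red, green, blue); there is no depth.
- manip.camera_info(name): a dict with "camera_matrix" (3x3 intrinsics, pixels), "k1" (the pictures are not rectified: a ray, as slopes to the right and down, at radius r is drawn at 1 + k1 r^2 times it, then the intrinsics apply), "eye" and "orientation" of the camera in the world; the wrist camera has in their place "tool_from_camera" (4x4, takes a point from camera to tool coordinates, whose origin is the TCP and whose axes are the flange's). Camera axes: x right, y down, z forward; pixel columns grow to the right and rows downward; lengths in m; the calibration is good to about 2 mm. A picture is of the moment at which its call begins: read the wrist's pose just before it. camera_info takes no time and is no camera call.
- manip.sign_off(): hands the job in; it is judged then, once.
The state is a dict: "clock": time; "qpos": joint angles; "qd": joint speeds; "effort": joint torques, N m; "position": TCP position; "ee_rot": TCP orientation; "contact_force": force on the tool from outside, world axes, zero at the start; "moment": the same for the moment, N m; "width": finger opening in m; "gripper_force": force on a finger pad.
Only numpy, scipy, OpenCV 4.12 (cv2) and the standard library are available. Lean on these libraries where they do the work, as an engineer would, in place of code of your own. Each camera call takes 0.05 s, during which the arm holds its last target. There are 200 camera calls.

## Working session

There is one attempt and no reset: what is moved stays moved. The work goes in short steps, Python scripts to look and compute and a shell command to move; the robot and the scene stay as the last step left them, time stands still between calls to the robot, and variables do not carry over. Pictures are saved under pics/ and viewed, at most 10 in all, crops included, and the job is handed in when it is done.

```bash
mkdir -p pics; cat > h.py <<'E'
import numpy as np, cv2
from scipy.spatial.transform import Rotation as R
from rig import manip
def q2R(q): return R.from_quat([q[1],q[2],q[3],q[0]]).as_matrix()
def ray(name,u,v,st=None):
    c=manip.camera_info(name);K=np.array(c["camera_matrix"]);k=c["k1"]
    d=np.array([(u-K[0,2])/K[0,0],(v-K[1,2])/K[1,1]]);s=d.copy()
    for _ in range(20): s=d/(1+k*(s@s))
    d=np.r_[s,1]
    if name=="wrist":
        T=np.array(c["tool_from_camera"]);M=q2R(st["ee_rot"])
        return np.array(st["position"])+M@T[:3,3], M@T[:3,:3]@d
    return np.array(c["eye"]), q2R(c["orientation"])@d
def onz(name,u,v,z,st=None):
    o,d=ray(name,u,v,st); return o+d*(z-o[2])/d[2]
E
python3 - <<'E'
from h import *
s=manip.get_state();print(s)
for n in("top","scene"):
    im=manip.get_image(n);cv2.imwrite(f"pics/{n}0.png",im[:,:,::-1]);c=manip.camera_info(n);print(n,c)
E
```

```text
{'clock': 0.0, 'qpos': array([-1.46200570e+00,  2.76555403e-01,  1.50613757e+00,  4.63799109e-06,
        1.36071229e+00, -1.21019494e-01]), 'qd': array([-0.00014916,  0.00033377,  0.00094849, -0.00103757,  0.00046772,
       -0.00057857]), 'effort': array([ 8.86512589e-04, -4.16776371e+01, -2.45808917e+01, -5.01142824e-05,
        1.10864098e-02,  1.72839134e-05]), 'position': array([ 0.13090729, -0.5593468 ,  0.23046053]), 'ee_rot': array([-9.06276505e-04,  9.93405321e-01,  1.14651848e-01,  7.80904662e-06]), 'contact_force': array([ 0.08704124,  0.36741562, -1.17151921]), 'moment': array([-0.01412936, -0.02187743, -0.04353825]), 'gripper_force': 0.0, 'width': 0.08562286291423206}
top {'camera_matrix': array([[495.92046922,   0.        , 315.42048557],
       [  0.        , 495.92046922, 193.26312265],
       [  0.        ,   0.        ,   1.        ]]), 'k1': -0.01877204683715411, 'eye': array([0.42062639, 0.00755829, 1.13854207]), 'orientation': array([-0.04660497,  0.7098508 , -0.70211418,  0.03123298])}
scene {'camera_matrix': array([[497.21286672,   0.        , 312.69656271],
       [  0.        , 497.21286672, 196.47229485],
       [  0.        ,   0.        ,   1.        ]]), 'k1': -0.14695005377913828, 'eye': array([-0.04535511,  0.84609776,  0.69692939]), 'orientation': array([ 0.1569447 , -0.25739474,  0.82341455, -0.48073359])}
```

View pics/top0.png

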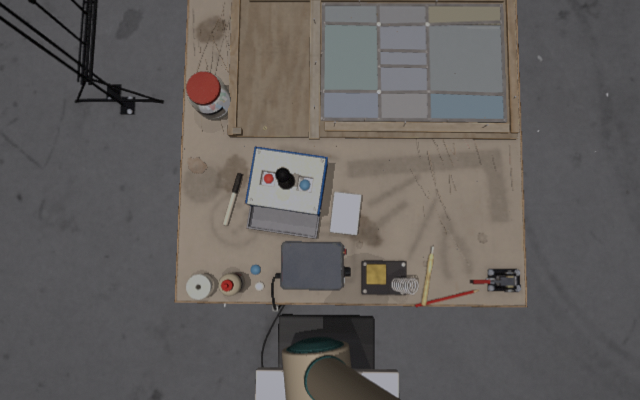

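View pics/scene0.png

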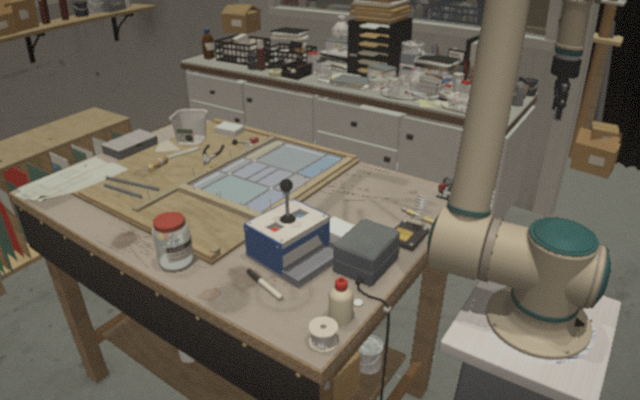

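The top view shows the dispenser with the red nugget at about (268,179), the blue at (305,185) and the knob near (283,174). The pen is at (233,200) and the block at (346,213). The red nugget is on the left (+y) side. The scene view shows the knob at (287,185).

```bash
python3 - <<'E'
from h import *
im=cv2.imread("pics/top0.png");hsv=cv2.cvtColor(im,cv2.COLOR_BGR2HSV)
roi=np.zeros(im.shape[:2],np.uint8);roi[160:200,255:320]=1
def cen(m):
    n,l,s,c=cv2.connectedComponentsWithStats((m&roi).astype(np.uint8));i=1+np.argmax(s[1:,4]);return c[i],s[i]
H,S,V=[hsv[:,:,i] for i in range(3)]
r,sr=cen((((H<8)|(H>170))&(S>120)&(V>80)).astype(np.uint8));b,sb=cen(((H>95)&(H<125)&(S>90)&(V>80)).astype(np.uint8))
k,sk=cen((V<50).astype(np.uint8))
print(r,sr,b,sb,k,sk)
R_=onz("top",*r,.085);B=onz("top",*b,.085);y=R_-B;y[2]=0;print(R_,B,np.linalg.norm(y));yaw=np.arctan2(-y[0],y[1]);print("yaw",np.degrees(yaw),"origin",(R_+B)/2)
# knob two views
o1,d1=ray("top",282.5,173.5);o2,d2=ray("scene",287,185)
A=np.c_[d1,-d2];t=np.linalg.lstsq(A,o2-o1,rcond=None)[0];print("knob",o1+d1*t[0],o2+d2*t[1])
print("knob top",onz("top",282.5,173.5,.182))
for n,u,v,z in[("pen",233,200,.007),("block",346,213,.026),("deckTL",253,148,.093),("deckTR",327,158,.093),("box",312,265,.06),("box",345,243,.06)]:print(n,onz("top",u,v,z))
E
```

```text
[268.09230769 178.09230769] [264 174   9   9  65] [304.29166667 184.43055556] [300 180  10  10  72] [284.60357143 178.16071429] [276 168  19  21 280]
[0.56883968 0.13337612 0.085     ] [0.55583315 0.05529435 0.085     ] 0.07915764402378511
yaw -9.457251003605597 origin [0.56233641 0.09433524 0.085     ]
knob [0.56385885 0.09341032 0.18626188] [0.56075609 0.09135997 0.18561035]
knob top [0.56449988 0.09379454 0.182     ]
pen [0.52818096 0.22253755 0.007     ]
block [ 0.49963651 -0.03667059  0.026     ]
deckTL [0.6327326  0.16644956 0.093     ]
deckTR [0.61221601 0.00719109 0.093     ]
box [0.38416822 0.03725715 0.06      ]
box [ 0.43221024 -0.03351651  0.06      ]
```

```bash
python3 -c "
import cv2
im=cv2.imread('pics/top0.png')[135:245,215:375];s=cv2.imread('pics/scene0.png')[165:300,225:385]
import numpy as np
a=cv2.resize(im,None,fx=3.6,fy=3.6,interpolation=2);cv2.imwrite('pics/c.png',a)"
```

```text
(no output)
```

View pics/c.png

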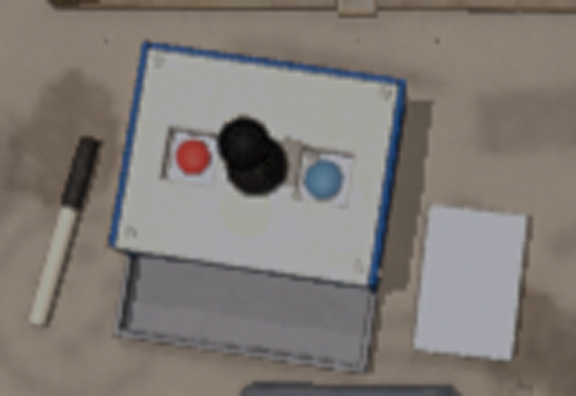

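The crop confirms it: red nugget in the left (+y) well, blue in the right, lever upright, dispenser yawed about -8°. I'll push the knob from its -y side with shut fingers, tool axes aligned with the dispenser.

```bash
python3 -m handwheel '[{"translation":[0,0,0],"angular":[0,0,7],"hand":1},{"translation":[0,0,0],"angular":[0,0,7],"hand":1},{"translation":[0,0,0],"angular":[0,0,7],"hand":1},{"translation":[0.019,-0.0355,0],"angular":[0,0,0],"hand":1},{"translation":[0.019,-0.0355,0],"angular":[0,0,0],"hand":1},{"translation":[0.019,-0.0355,0],"angular":[0,0,0],"hand":1},{"translation":[0.019,-0.0355,0],"angular":[0,0,0],"hand":1},{"translation":[0.019,-0.0355,0],"angular":[0,0,0],"hand":1},{"translation":[0.019,-0.0355,0],"angular":[0,0,0],"hand":1},{"translation":[0.019,-0.0355,0],"angular":[0,0,0],"hand":1}]' 30
python3 -m handwheel '[{"translation":[0.019,-0.0355,0],"angular":[0,0,0],"hand":1},{"translation":[0.019,-0.0355,0],"angular":[0,0,0],"hand":1},{"translation":[0.019,-0.0355,0],"angular":[0,0,0],"hand":1},{"translation":[0.019,-0.0355,0],"angular":[0,0,0],"hand":1},{"translation":[0.019,-0.0355,0],"angular":[0,0,0],"hand":1},{"translation":[0.019,-0.0355,0],"angular":[0,0,0],"hand":1},{"translation":[0.019,-0.0355,0],"angular":[0,0,0],"hand":1},{"translation":[0.019,-0.0355,0],"angular":[0,0,0],"hand":1},{"translation":[0,0,0],"angular":[0,0,0],"hand":1},{"translation":[0,0,0],"angular":[0,0,0],"hand":1}]'
cat > rel.py <<'E'
from h import *
s=manip.get_state();M=q2R(s["ee_rot"]);p=np.array(s["position"])
d=np.array([.564,.0935,0])-p;print("tool x",M[:,0].round(3),"toolz",M[:,2].round(3),"p",p.round(4),"F",s["contact_force"].round(1),"t",s["clock"])
print("knob from tcp in tool xy",(M.T@d)[:2].round(4))
E
python3 rel.py
```

```text
clock: 0.93
position: [0.2971, -0.3299, 0.231]
ee_rot: [-0.0, 0.998, -0.069, -0.0]
contact_force: [1.3, -0.6, -0.6]
width: 0.0005
gripper_force: 0.0
clock: 1.77
position: [0.4864, -0.0694, 0.2307]
ee_rot: [-0.0, 0.998, -0.066, -0.001]
contact_force: [-0.4, -0.2, -0.8]
width: 0.0001
gripper_force: 0.0
tool x [ 0.991 -0.132 -0.001] toolz [-0.001  0.    -1.   ] p [ 0.4864 -0.0694  0.2307] F [-0.4 -0.2 -0.8] t 1.7667
knob from tcp in tool xy [ 0.0558 -0.1717]
```

```bash
python3 -m handwheel '[{"translation":[0.0185,-0.036,0],"angular":[0,0,0],"hand":1},{"translation":[0.0185,-0.036,0],"angular":[0,0,0],"hand":1},{"translation":[0.0185,-0.036,0],"angular":[0,0,0],"hand":1},{"translation":[0,0,0.021],"angular":[0,0,0],"hand":1},{"translation":[0,0,0.021],"angular":[0,0,0],"hand":1},{"translation":[0,0,0.02],"angular":[0,0,0],"hand":1},{"translation":[0,0,0],"angular":[0,0,0],"hand":1},{"translation":[0,0,0],"angular":[0,0,0],"hand":1}]'
python3 rel.py; python3 - <<'E'
from h import *
a=manip.get_image("top")[120:250,200:400];b=manip.get_image("wrist")
cv2.imwrite("pics/s1.png",np.vstack([cv2.resize(a,(308,200)),cv2.resize(b,(308,200))])[:,:,::-1])
E
```

```text
clock: 2.43
position: [0.5543, 0.0268, 0.1684]
ee_rot: [0.0, 0.998, -0.069, -0.002]
contact_force: [0.8, -0.9, 0.3]
width: -0.0
gripper_force: 0.0
tool x [ 0.99  -0.138 -0.003] toolz [-0.003 -0.    -1.   ] p [0.5543 0.0268 0.1684] F [ 0.8 -0.9  0.3] t 2.4333
knob from tcp in tool xy [ 0.0009 -0.0675]
```

View pics/s1.png

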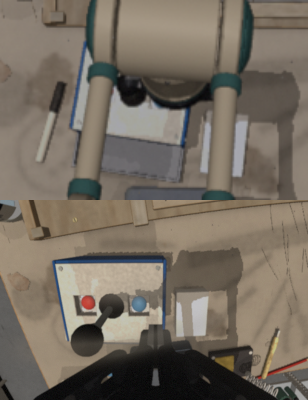

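The top of this picture shows the wrist over the dispenser. In the wrist view the shut fingers sit at (150,385), right of the knob at (85,340), with red on the far side at (88,302). I'll push slowly now.

```bash
python3 -m handwheel '[{"translation":[0,-0.015,0],"angular":[0,0,0],"hand":1},{"translation":[0,-0.015,0],"angular":[0,0,0],"hand":1},{"translation":[0,-0.004,0],"angular":[0,0,0],"hand":1},{"translation":[0,-0.004,0],"angular":[0,0,0],"hand":1},{"translation":[0,-0.004,0],"angular":[0,0,0],"hand":1},{"translation":[0,-0.004,0],"angular":[0,0,0],"hand":1},{"translation":[0,-0.004,0],"angular":[0,0,0],"hand":1},{"translation":[0,-0.004,0],"angular":[0,0,0],"hand":1},{"translation":[0,0,0],"angular":[0,0,0],"hand":1},{"translation":[0,0,0],"angular":[0,0,0],"hand":1}]'; python3 rel.py
python3 -m handwheel '[{"translation":[0,-0.004,0],"angular":[0,0,0],"hand":1},{"translation":[0,-0.004,0],"angular":[0,0,0],"hand":1},{"translation":[0,-0.004,0],"angular":[0,0,0],"hand":1},{"translation":[0,0,0],"angular":[0,0,0],"hand":1},{"translation":[0,0,0],"angular":[0,0,0],"hand":1}]'; python3 rel.py
```

```text
clock: 3.37
position: [0.5631, 0.0816, 0.1694]
ee_rot: [0.0, 0.998, -0.068, 0.0]
contact_force: [0.2, -1.2, 2.5]
width: 0.0005
gripper_force: 1.0
tool x [ 0.991 -0.136  0.   ] toolz [ 0. -0. -1.] p [0.5631 0.0816 0.1694] F [ 0.2 -1.2  2.5] t 3.3667
knob from tcp in tool xy [-0.0008 -0.0119]
clock: 3.78
position: [0.5643, 0.0936, 0.1688]
ee_rot: [0.0, 0.998, -0.068, -0.0]
contact_force: [1.4, -3.8, -1.1]
width: 0.0001
gripper_force: 1.6
tool x [ 0.991 -0.136 -0.001] toolz [-0.001 -0.001 -1.   ] p [0.5643 0.0936 0.1688] F [ 1.4 -3.8 -1.1] t 3.7833
knob from tcp in tool xy [-0.0001 -0.    ]
```

```bash
python3 -m handwheel '[{"translation":[0,-0.003,0],"angular":[0,0,0],"hand":1},{"translation":[0,-0.003,0],"angular":[0,0,0],"hand":1},{"translation":[0,0,0],"angular":[0,0,0],"hand":1},{"translation":[0,0,0],"angular":[0,0,0],"hand":1},{"translation":[0,0,0],"angular":[0,0,0],"hand":1},{"translation":[0,0,0],"angular":[0,0,0],"hand":1},{"translation":[0,0,0],"angular":[0,0,0],"hand":1},{"translation":[0,0,0],"angular":[0,0,0],"hand":1},{"translation":[0,0,0],"angular":[0,0,0],"hand":1},{"translation":[0,0,0],"angular":[0,0,0],"hand":1}]'; python3 rel.py
python3 - <<'E'
from h import *
a=manip.get_image("scene")[150:300,220:380];b=manip.get_image("wrist")
cv2.imwrite("pics/s2.png",np.vstack([cv2.resize(a,None,fx=3,fy=3,interpolation=2)[:300],cv2.resize(b,(480,300))])[:,:,::-1]);print(manip.get_state()["contact_force"])
E
```

```text
clock: 4.62
position: [0.565, 0.0995, 0.1692]
ee_rot: [0.0, 0.998, -0.068, -0.0]
contact_force: [-1.9, -4.7, -1.7]
width: -0.0002
gripper_force: 1.9
tool x [ 0.991 -0.136 -0.001] toolz [-0.001 -0.    -1.   ] p [0.565  0.0995 0.1692] F [-1.9 -4.7 -1.7] t 4.6167
knob from tcp in tool xy [-0.0001  0.006 ]
[-1.79701152 -4.09923727 -1.60627281]
```

View pics/s2.png

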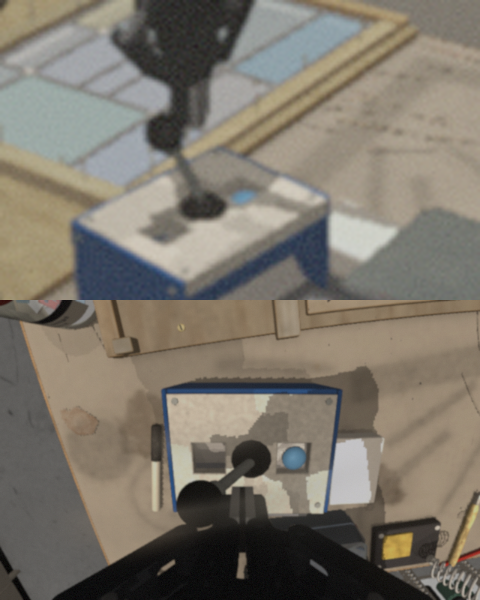

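The red well at (208,458) is empty and blue is still in place at (293,457), with the lever well over. I'll hold about another second, 1 mm further, then back off.

```bash
python3 -m handwheel '[{"translation":[0,-0.001,0],"angular":[0,0,0],"hand":1},{"translation":[0,0,0],"angular":[0,0,0],"hand":1},{"translation":[0,0,0],"angular":[0,0,0],"hand":1},{"translation":[0,0,0],"angular":[0,0,0],"hand":1},{"translation":[0,0,0],"angular":[0,0,0],"hand":1},{"translation":[0,0,0],"angular":[0,0,0],"hand":1},{"translation":[0,0,0],"angular":[0,0,0],"hand":1},{"translation":[0,0,0],"angular":[0,0,0],"hand":1},{"translation":[0,0,0],"angular":[0,0,0],"hand":1},{"translation":[0,0,0],"angular":[0,0,0],"hand":1}]'; python3 rel.py
python3 - <<'E'
from h import *
a=manip.get_image("scene")[200:300,220:380];b=manip.get_image("top")[190:250,230:340]
cv2.imwrite("pics/s3.png",np.vstack([cv2.resize(a,(480,300)),cv2.resize(b,(480,262))])[:,:,::-1])
E
```

```text
clock: 5.55
position: [0.5656, 0.1005, 0.1693]
ee_rot: [0.0, 0.998, -0.068, 0.0]
contact_force: [-2.3, -5.4, -1.2]
width: 0.0
gripper_force: 2.0
tool x [ 0.991 -0.136  0.   ] toolz [ 0. -0. -1.] p [0.5656 0.1005 0.1693] F [-2.3 -5.4 -1.2] t 5.55
knob from tcp in tool xy [-0.0006  0.0072]
```

View pics/s3.png

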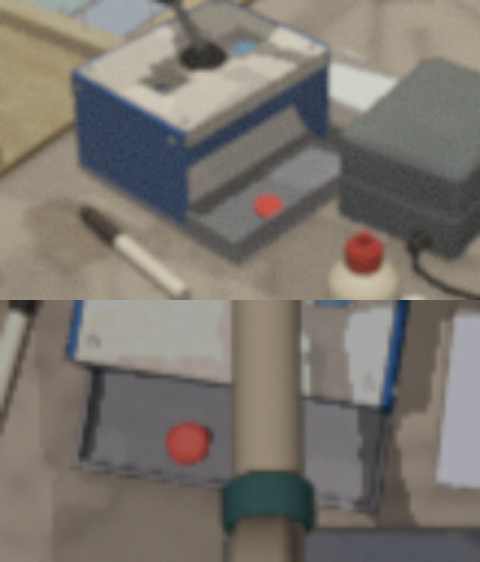

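The red nugget lies in the tray, at (268,205) in the scene crop and (187,443) in the top crop, and blue is still in its well. I'll back off gently and rise clear.

```bash
python3 -m handwheel '[{"translation":[0,0.005,0],"angular":[0,0,0],"hand":1},{"translation":[0,0.006,0],"angular":[0,0,0],"hand":1},{"translation":[0,0.006,0],"angular":[0,0,0],"hand":1},{"translation":[0,0.006,0],"angular":[0,0,0],"hand":1},{"translation":[0,0.006,0],"angular":[0,0,0],"hand":1},{"translation":[0,0.006,0],"angular":[0,0,0],"hand":1},{"translation":[0,0.01,0],"angular":[0,0,0],"hand":1},{"translation":[0,0.02,0],"angular":[0,0,0],"hand":1},{"translation":[0,0.02,0],"angular":[0,0,0],"hand":1},{"translation":[0,0.02,0],"angular":[0,0,0],"hand":1}]'
python3 -m handwheel '[{"translation":[0,0.02,-0.03],"angular":[0,0,0],"hand":1},{"translation":[0,0.02,-0.03],"angular":[0,0,0],"hand":1},{"translation":[0,0.035,0],"angular":[0,0,0],"hand":1},{"translation":[0,0.035,0],"angular":[0,0,0],"hand":1},{"translation":[0,0.035,0],"angular":[0,0,0],"hand":1},{"translation":[0,0.035,0],"angular":[0,0,0],"hand":1},{"translation":[0,0,0],"angular":[0,0,0],"hand":1},{"translation":[0,0,0],"angular":[0,0,0],"hand":1},{"translation":[0,0,0],"angular":[0,0,0],"hand":1},{"translation":[0,0,0],"angular":[0,0,0],"hand":1}]'
python3 - <<'E'
from h import *
a=manip.get_image("scene")[160:300,220:380];b=manip.get_image("top")[135:250,215:375]
cv2.imwrite("pics/s4.png",np.vstack([cv2.resize(a,(340,298)),cv2.resize(b,(340,244))])[:,:,::-1])
E
```

```text
clock: 6.48
position: [0.5509, -0.0044, 0.1691]
ee_rot: [-0.0, 0.998, -0.068, -0.0]
contact_force: [-0.2, -0.3, -0.4]
width: 0.0
gripper_force: 0.0
clock: 7.32
position: [0.5266, -0.1809, 0.2291]
ee_rot: [-0.0, 0.998, -0.068, -0.0]
contact_force: [-0.3, 0.2, 0.3]
width: -0.0001
gripper_force: 0.0
```

View pics/s4.png

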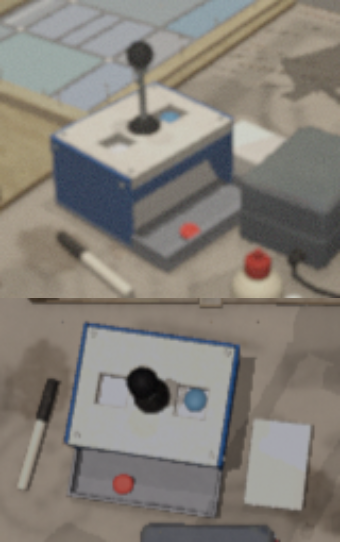

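The lever is upright again, with red in the tray at (123,484) and blue in its well at (196,400). The pen and block have not moved and the arm is clear.

```bash
python3 -c "
from rig import manip
print(manip.sign_off())"
```

```text
the job is handed in; nothing more can be done
None
```

The red nugget is in the tray, the lever is back upright, the blue nugget is still in its well, and the pen and block have not visibly moved; I handed the job in shortly after 7.3 s on the robot's clock, and no verdict was shown.

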